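# Open a woodturning chuck by its knurled ring

### The arm

A 6-joint arm with a two-finger parallel gripper is mounted at the origin on the work surface. World frame = base frame: x ahead of the robot, y to its left, z up, the work surface at z = 0. Lengths are in m, angles in degrees, forces in N, time in s.
With the tool pointing down it reaches from about 0.35 to 0.775 m from the base axis. Payload 5.5 kg.
Tool frame: the origin (TCP) lies at the very end of the fingers, on their centre line; the grasp point (between the pads) lies ctrl.tcp_to_grasp behind it (ctrl.tcp_to_grasp is the distance from the TCP to the grasp point, in m); z points along the fingers, y is the direction in which the jaws open and shut (so a half turn about z gives the same grasp; the last joint's range is limited). The gripper opens to 85 mm and grips with 20 to 120 N. Pads are 22 mm wide; open, the fingers measure 114 mm over their backs; the gripper's body (76 mm by 85 mm) begins 54 mm behind the grasp point. The pads swing forward as they close: fully open they stand 13 mm farther back than shut.
Start: joints at [65.913, 17.945, 2.641, 74.691, 0, 82.002], TCP at [0.159, 0.553, 0.231] pointing down, gripper open.
Joint ranges: [-158.12, 158.12], [-49.38, 96.58], [-58.88, 72.47], [-126.05, 133.96], [-84.25, 85.87], [-180, 180]. Speed limits (degrees/s): [147.25, 147.25, 180, 180, 180, 180].

### API

Orientations are given as a 3x3 rotation matrix whose columns are the frame's x, y, z axes.
In Python, from workcell import sensors, camera, ctrl gives the robot as it stands.
- The arm moves only by the shell command python3 -m jog 'ROWS' [FORCE]. ROWS is JSON, a list of rows, each a list of 5 numbers: the shift along the tool's x, y, z in cm, then the turn about the tool's z in rad, then the opening, from -1 (shut) to 1 (fully open). In form: [[tx, ty, tz, roll, fingers], ...]. A call has exactly 8 rows; each row shifts and turns the commanded pose from where the row before left it, along the tool's axes as they then stand; what a row does not reach is not made up. A row lasts 1/12 s, in which the tool goes at most 41.7 mm and 7.16 degrees, less where a joint would pass 70% of its speed; a pose out of reach is approached as far as the arm can. A call is refused whole if a number of a shift passes 4.17 or a number of a turn 0.125, either way. A call with a gripper value outside its range is refused whole. The fingers move at their own pace and stop on an object; FORCE is the grip in N (left out, the last holds). Time passes only in rows, so rows that do not move let the fingers close, or fill a call up. It gives the time, the measured TCP pose, the force and the opening at its end, in the units of the state.
- sensors.sense(): the state, without advancing time (a new reading comes with each control period).
- camera(name): name is "scene" or "side" or "wrist"; returns a dict with "frame" (400x640x3 uint8, red, green, blue), "depth" (400x640 float32, m along the optical axis (not along the pixel's ray), 0 where there is no reading), "vertical_fov" (degrees; the focal length in pixels is half the picture's height over the tangent of half this angle, whatever the lens; pixels are square), "cx", "cy" (the principal point, pixels), "distortion" ([k1, k2, p1, p2, k3] as OpenCV has them; the pictures are not rectified), "R" (3x3) and "t" (3): a world point X has camera coordinates R X + t; the wrist camera has in their place "mount" (4x4, takes a point from camera to tool coordinates, whose origin is the TCP and whose axes are the flange's). Camera axes: x right, y down, z forward; pixel columns grow to the right and rows downward; lengths in m; the calibration is good to about 2 mm. A picture is of the moment at which its call begins: read the wrist's pose just before it.
- ctrl.job_done(): hands the job in, once; it reports no verdict.
The state is a dict: "time": time; "joint_pos": joint angles; "dq": joint speeds; "joint_torque": joint torques, N m; "position": TCP position; "tcp_rot": TCP orientation; "contact_force": force on the tool from outside, world axes, zero at the start; "wrist_torque": the same for the moment, N m; "width": finger opening in m.
Only numpy, scipy, OpenCV 4.12 (cv2) and the standard library are available. Lean on these libraries where they do the work, as an engineer would, in place of code of your own. Each camera call takes 0.05 s, during which the arm holds its last target.

### The job

Loosen the woodturning chuck that stands bolted to the bench: with your fingertips or the outside of the fingers against its knurled ring, roll the ring round anticlockwise, seen from above, until the white mark on it has come round to the black pointer on the chuck's face for the second time, and leave it there with the mark at the pointer and the hand clear. The mark starts a little past the pointer, and that does not count as coming round. Nothing is to be picked up: leave the wooden knob standing in the jaws, and do not lift or shove it or the things lying about.

Things in the scene. Friction and masses are not known exactly. Their poses are not given: they have to be found in the camera images.
- chuck: Scroll chuck on a green stand bolted to the bench. Origin on the ring's upright axis at bench level; x points from the axis to the black pointer. Foot plate 116 mm square, 18 mm high with bolts; neck at most 84 mm across up to 67 mm. Steel face 77 mm across at 102 mm. Four jaws on it reach 120 mm high, stay within 42 mm of the axis and move out 0.5 mm per rad of the ring.
- ring_center (a point): Centre of the dark steel knurled ring, on the axis, 84 mm above the bench. Ring 100 mm across over 36 upright ribs (2.5 mm proud), from 68 to 100 mm above the bench; its flat top is a band 38.5 to 47.5 mm from the axis. Turning it takes about 0.08 N m (some 2 N along the rim); it stays where it is left.
- chuck_ring (a joint): Ring angle in rad, growing anticlockwise seen from above (loosening), counting on through full turns. 0 is tight with the mark at the pointer; 6.28 the mark at the pointer the first time, 12.57 the second time. Starts between 0.6 and 2.2; the thread allows up to 18.9.
- mark (a point): White line 8 mm wide across the ring's top and down its rim, let in flush (cannot be pushed). This point is on the line on the ring's top, 43 mm from the axis, and turns with the ring.
- pointer (a point): Tip end of the black pointer line let in flush in the steel face (does not turn): 36 mm from the axis, 102 mm above the bench.
- blank_center (a point): Small dark wooden knob standing loosely on the chuck's face between the jaws, on the axis: 34 mm tall, foot 25 mm, head 34 mm across, its top 136 mm above the bench. This point is at its centre, 17 mm above its foot. It must stay there.
- gouge: Bystander: the loose turning gouge (wooden handle, steel shank, about 340 mm long). Origin at the middle of its underside. Leave it where it is.
- wax_tin: Bystander: closed metal tin, 68 mm across, 50 mm tall. Origin at the middle of its underside. Leave it where it is.
- spare_knob: Bystander: a second, identical wooden knob standing on the bench, 34 mm tall, 34 mm across. Origin at the middle of its underside. Leave it where it is.
- faceplate: Bystander: flat aluminium ring, 72 mm across, 12 mm thick. Origin at the middle of its underside. Leave it where it is.
- sanding_block: Bystander: cork block 90 x 50 x 30 mm. Origin at the middle of its underside. Leave it where it is.
- spanner: Bystander: steel spanner lying flat. Origin at the middle of its underside. Leave it where it is.
- spindle: Bystander: small turned wooden spindle standing on end, 40 mm across, 90 mm tall. Origin at the middle of its underside. Leave it where it is.
Mind the look-alikes: they are no part of the job. Leave any green or yellow look-alike of the part that bears blank_center alone.

How it is judged (in metres and radians):
On the way:
1. the mark comes round to the pointer the first time, the fingers pushing the ring (value of joint chuck_ring above 6.2 rad and contact force between the fingers and chuck above 0.2 N), for 0.05 s.
At the end, for the whole second after the job is handed in: The ring is at rest within 0.4 rad (23 degrees) of the mark meeting the pointer for the second time (joint 12.57), and the wooden knob still stands on the chuck's face, upright within 0.2 rad and within 12 mm of the axis (value of joint chuck_ring between 12.166 and 12.966 rad and velocity of joint chuck_ring between -0.05 and 0.05 rad/s and horizontal distance between blank_center and ring_center below 0.012 m and angle between blank_center's own z axis and vertical below 0.2 rad and height (world z) of blank_center between 0.114 and 0.124 m); the robot touches nothing.
It fails at once if the wooden knob in the jaws is lifted by more than 10 mm (height (world z) of blank_center above 0.129 m).
It fails at once if the wooden knob in the jaws is knocked over (angle between blank_center's own z axis and vertical above 0.5 rad).
It fails at once if one of the bystanders is shoved or lifted by more than 20 mm (distance of any of gouge, wax_tin, spare_knob, faceplate, sanding_block, spanner, spindle from where it was at the start of the episode above 0.02 m).
It also fails if it takes over 72 s, if anything falls off the work surface, if the arm or the gripper's body presses on something with over 40 N, if the wrist force passes 120 N, or if a joint passes its speed limit or range.

## Working session

There is one attempt and no reset: what is moved stays moved. The work goes in short steps, Python scripts to look and compute and a shell command to move; the robot and the scene stay as the last step left them, time stands still between calls to the robot, and variables do not carry over. Pictures are saved under pics/ and viewed, and the job is handed in when it is done.

```bash
ls; mkdir -p pics; cat > h.py <<'E'
import numpy as np, cv2, json
from workcell import sensors, camera, ctrl
def K(c):
    f=200/np.tan(np.radians(c["vertical_fov"])/2)
    return np.array([[f,0,c["cx"]],[0,f,c["cy"]],[0,0,1.]])
def pose(c,s=None):
    if "R" in c: return np.array(c["R"]),np.array(c["t"])
    M=np.array(c["mount"]); T=np.eye(4); T[:3,:3]=np.array(s["tcp_rot"]); T[:3,3]=s["position"]
    W=np.linalg.inv(T@M); return W[:3,:3],W[:3,3]
def ray(c,uv,z,s=None):
    R,t=pose(c,s); p=cv2.undistortPoints(np.array(uv,float).reshape(-1,1,2),K(c),np.array(c["distortion"],float)).reshape(-1,2)
    d=np.c_[p,np.ones(len(p))]@R; o=-R.T@t
    return o+d*((z-o[2])/d[:,2])[:,None]
def proj(c,X,s=None):
    R,t=pose(c,s); return cv2.projectPoints(np.array(X,float).reshape(-1,1,3),cv2.Rodrigues(R)[0],t,K(c),np.array(c["distortion"],float))[0].reshape(-1,2)
def save(n,im): cv2.imwrite("pics/"+n+".png",im[:,:,::-1])
E
python3 - <<'E'
from h import *
s=sensors.sense(); print(s, ctrl.tcp_to_grasp)
for n in ["scene","side","wrist"]:
    c=camera(n); save(n+"0",c["frame"])
    if n!="wrist": print(n,-c["R"].T@c["t"] if 1 else 0, c["R"])
    else: print(c["mount"])
E
```

```text
pics
{'time': 0.0, 'joint_pos': array([6.59129832e+01, 1.79901488e+01, 2.57636716e+00, 7.46901770e+01,
       1.78186654e-03, 8.20028396e+01]), 'dq': array([ 0.05717316,  0.0265575 ,  0.00640871, -0.06550557, -0.04952764,
       -0.0414323 ]), 'joint_torque': array([ 1.84572651e-03, -4.80619740e+01,  2.98536408e+01,  1.92646973e-02,
       -2.23273641e-04, -5.35877689e-06]), 'position': array([0.1591347 , 0.55200838, 0.23041103]), 'tcp_rot': array([[-9.60828118e-01,  2.77143891e-01, -7.68898452e-04],
       [ 2.77144813e-01,  9.60826754e-01, -1.64373850e-03],
       [ 2.83226122e-04, -1.79244638e-03, -9.99998353e-01]]), 'contact_force': array([-0.45782808, -0.67442794,  0.46964498]), 'wrist_torque': array([-0.02097246,  0.03384081,  0.00663852]), 'width': 0.08532069271938375} 0.0187
scene [ 1.23883637 -0.22406921  1.12840936] [[ 0.45486469  0.89054552 -0.00517664]
 [ 0.70818507 -0.36523254 -0.60421776]
 [-0.53997409  0.2711713  -0.79680243]]
side [ 0.02853129 -0.41904624  0.94191481] [[ 0.68646925 -0.72706208 -0.01186132]
 [-0.54464218 -0.50328951 -0.67086851]
 [ 0.48179338  0.46699078 -0.74148145]]
[[ 7.30674637e-04 -9.63610734e-01 -2.67308471e-01  6.71073244e-02]
 [ 9.99999715e-01  7.55510875e-04  9.93623504e-06  1.02645153e-03]
 [ 1.92379794e-04 -2.67308402e-01  9.63611011e-01 -1.42160338e-01]
 [ 0.00000000e+00  0.00000000e+00  0.00000000e+00  1.00000000e+00]]
```

View pics/scene0.png

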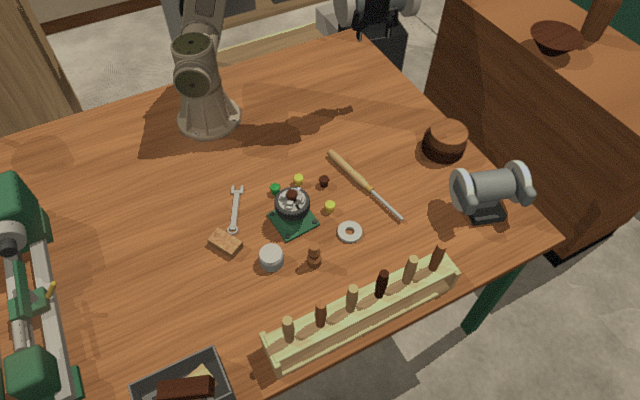

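View pics/side0.png

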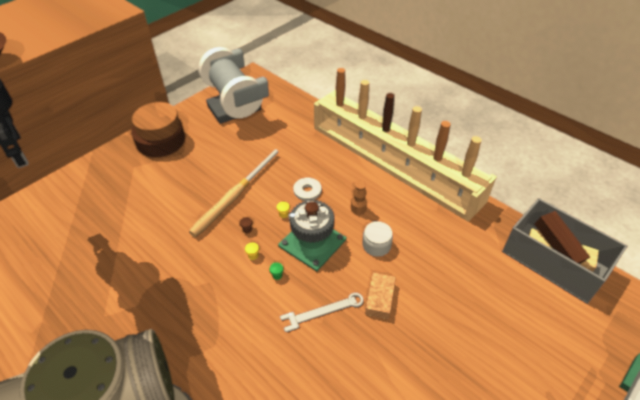

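View pics/wrist0.png

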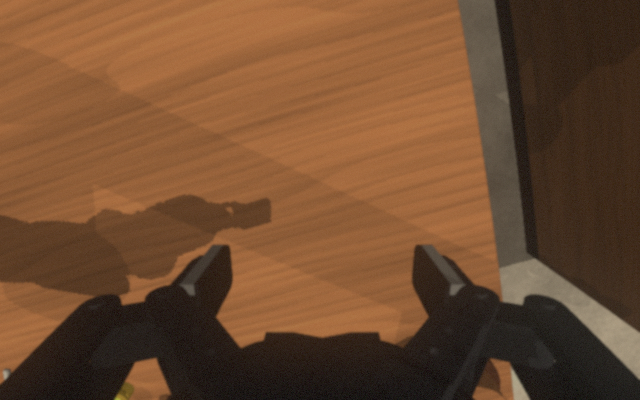

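Chuck at (292,205) in scene and (312,220) in side. Around it are green (275,188), yellow (298,180) and (330,207) knobs, and the dark spare knob (323,181). The knob in the jaws is at (292,195). Next I enlarge.

```bash
python3 - <<'E'
from h import *
out=[]
for n,(x,y) in [("scene",(245,160)),("side",(265,170))]:
    c=camera(n); f=c["frame"][y:y+100,x:x+100]; out.append(cv2.resize(f,(400,400),interpolation=cv2.INTER_CUBIC))
    P={"knob":((292,195),.130) if n=="scene" else ((312,208),.13),"spare":((323,181),.02) if n=="scene" else ((246,225),.02)}
    for k,(uv,z) in P.items(): print(n,k,ray(c,[uv],z).round(4))
save("crop",np.hstack(out))
c=camera("scene")
for k,uv,z in [("green",(275,188),.02),("yel1",(298,180),.02),("yel2",(330,207),.02),("facepl",(350,232),.006),("tin",(271,257),.025),("spindle",(314,257),.045),("block",(225,243),.015),("span1",(238,187),0),("span2",(233,230),0),("g1",(330,152),.01),("g2",(402,219),.01)]:
    print(k,ray(c,[uv],z).round(3))
E
```

```text
scene knob [[0.5368 0.0716 0.13  ]]
scene spare [[0.4544 0.2129 0.02  ]]
side knob [[0.5296 0.0712 0.13  ]]
side spare [[0.4523 0.2161 0.02  ]]
green [[0.411 0.07  0.02 ]]
yel1 [[0.415 0.146 0.02 ]]
yel2 [[0.551 0.185 0.02 ]]
facepl [[0.647 0.199 0.006]]
tin [[ 0.629 -0.04   0.025]]
spindle [[0.692 0.059 0.045]]
block [[ 0.523 -0.136  0.015]]
span1 [[ 0.34  -0.026  0.   ]]
span2 [[ 0.482 -0.098  0.   ]]
g1 [[0.35  0.295 0.01 ]]
g2 [[0.68  0.356 0.01 ]]
```

View pics/crop.png

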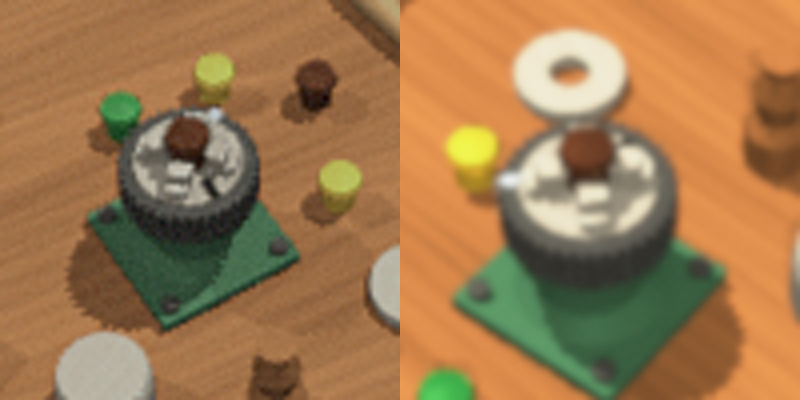

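```bash
python3 -m jog '[[-2.6,-2.6,0,0,0],[-2.6,-2.6,0,0,0],[-2.6,-2.6,0,0,0],[-2.6,-2.6,0,0,0],[-2.6,-2.6,0,0,0],[-2.6,-2.6,0,0,0],[-2.6,-2.6,0,0,0],[-2.6,-2.6,0,0,0]]'; python3 -m jog '[[-2.6,-2.6,0,0,0],[-2.6,-2.6,0,0,0],[-2.6,-2.6,0,0,0],[-2.6,-2.6,0,0,0],[-2.6,-2.6,0,0,0],[-2.6,-2.6,0,0,0],[-2.6,-2.6,0,0,0],[-2.6,-2.6,0,0,0]]'
python3 -m jog '[[0,0,0,0.12,0],[0,0,0,0.12,0],[0,0,0,0.12,0],[0,0,0,0.12,0],[0,0,0,0.12,0],[0,0,0,0.12,0],[0,0,0,0.12,0],[0,0,0,0.12,0]]'
python3 -m jog '[[0,0,0,0.12,0],[0,0,0,0.12,0],[0,0,0,0.12,0],[0,0,0,0.12,0],[0,0,0,0.12,0],[0,0,0,0.12,0],[0,0,0,0.12,0],[0,0,0,0.12,0]]'
python3 -m jog '[[0,0,0,0.12,0],[0,0,0,0.12,0],[0,0,0,0.12,0],[0,0,0,0.12,0],[0,0,0,0,0],[0,0,0,0,0],[0,0,0,0,0],[0,0,0,0,0]]'
python3 - <<'E'
from h import *
s=sensors.sense(); c=camera("wrist"); print(s["joint_pos"],s["position"],np.degrees(np.arctan2(s["tcp_rot"][1,0],s["tcp_rot"][0,0])),s["width"]); save("w1",c["frame"]); np.save("w1.npy",c["depth"])
for z in (.102,.1): print(proj(c,[[.535,.071,z]],s))
E
```

```text
time: 0.97
position: [0.302, 0.2935, 0.2315]
tcp_rot: [[-0.961, 0.277, 0.001], [0.277, 0.961, 0.0], [-0.0, 0.001, -1.0]]
contact_force: [0.5, -0.2, 0.1]
width: 0.0427
time: 1.63
position: [0.4443, 0.0357, 0.2315]
tcp_rot: [[-0.961, 0.277, 0.001], [0.277, 0.961, 0.0], [-0.001, 0.0, -1.0]]
contact_force: [0.3, 1.0, -0.4]
width: 0.0427
time: 2.3
position: [0.4438, 0.0375, 0.2313]
tcp_rot: [[-0.318, 0.948, 0.0], [0.948, 0.318, 0.0], [0.0, 0.0, -1.0]]
contact_force: [0.1, 0.1, 0.2]
width: 0.0428
time: 2.97
position: [0.4437, 0.0375, 0.2313]
tcp_rot: [[0.594, 0.805, 0.0], [0.805, -0.594, 0.0], [0.0, 0.0, -1.0]]
contact_force: [-0.0, 0.1, 0.3]
width: 0.0426
time: 3.63
position: [0.4438, 0.0375, 0.2313]
tcp_rot: [[0.895, 0.446, 0.0], [0.446, -0.895, 0.0], [0.0, -0.0, -1.0]]
contact_force: [0.1, 0.3, -0.2]
width: 0.0427
[-5.51903145e+00  3.58157893e+00 -1.51272388e+01  7.12885460e+01
  3.59031123e-03  1.47964635e+02] [0.44377236 0.03751229 0.23129873] 26.516333299608117 0.0426690161403124
[[335.07327572  78.66806381]]
[[334.97326113  78.92402604]]
```

View pics/w1.png

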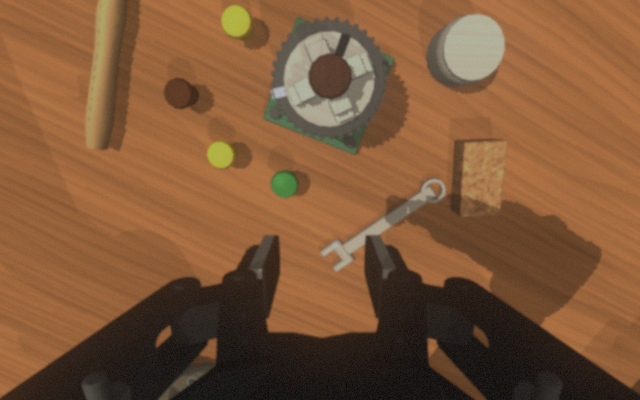

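Wrist view: chuck ring centred about (329,78), dark knob in the jaws at (330,75), mark at (279,92), pointer tip at (345,38).

```bash
cat > m.py <<'E'
from h import *
def look(name,ax,z=.101):
    s=sensors.sense(); c=camera("wrist"); f=c["frame"]; 
    # polar unwrap about axis at z .1
    th=np.radians(np.arange(0,360,1.)); 
    g=f.astype(float)
    def samp(r,z):
        X=np.c_[ax[0]+r*np.cos(th),ax[1]+r*np.sin(th),np.full(360,z)]
        p=proj(c,X,s).astype(np.float32); 
        return cv2.remap(f,p[:,:1],p[:,1:],cv2.INTER_LINEAR).reshape(-1,3).astype(float),p
    b=np.mean([samp(r,.1)[0].min(1) for r in (.041,.043,.045)],0)
    k=np.mean([samp(r,.102)[0].max(1) for r in (.033,.035)],0)
    return s,c,b,k,th
E
python3 - <<'E'
from h import *
s=sensors.sense(); c=camera("wrist"); f=c["frame"]
hsv=cv2.cvtColor(f,cv2.COLOR_RGB2HSV)
roi=np.zeros(f.shape[:2],np.uint8); cv2.circle(roi,(329,78),44,255,-1)
m=((hsv[...,1]<80)&(hsv[...,2]>110)).astype(np.uint8)*255&roi
pts=cv2.findNonZero(cv2.morphologyEx(m,cv2.MORPH_OPEN,np.ones((3,3))))
h=cv2.convexHull(pts); 
P=ray(c,h.reshape(-1,2),.102,s)[:,:2]
(x,y),r=cv2.minEnclosingCircle(P.astype(np.float32)); print("face circ",x,y,r)
A=np.c_[2*P,np.ones(len(P))]; q=np.linalg.lstsq(A,(P**2).sum(1),rcond=None)[0]; print("LSQ",q[:2],np.sqrt(q[2]+q[0]**2+q[1]**2))
ax=np.array([x,y])
for n,uv,z in [("mark",(279,92),.1),("ptip",(345.5,38),.102),("pin",(340,54),.102)]:
    d=ray(c,[uv],z,s)[0,:2]-ax; print(n,np.hypot(*d),np.degrees(np.arctan2(d[1],d[0])))
kn=cv2.moments(((hsv[...,2]<90)&(hsv[...,1]>80)).astype(np.uint8)*(cv2.circle(np.zeros(f.shape[:2],np.uint8),(329,76),24,1,-1))); print("knob",ray(c,[(kn["m10"]/kn["m00"],kn["m01"]/kn["m00"])],.134,s))
big=cv2.resize(f[0:160,250:410],(640,640),interpolation=cv2.INTER_CUBIC)
th=np.linspace(0,6.28,100)
for rr,z in((.0385,.102),(.05,.1)):
    p=(proj(c,np.c_[x+rr*np.cos(th),y+rr*np.sin(th),0*th+z],s)-[250,0]+.5)*4
    cv2.polylines(big,[p.astype(np.int32)],True,(255,0,0),1)
save("w1c",big)
E
```

```text
face circ 0.532531201839447 0.07532613724470139 0.03692345693707466
LSQ [0.53241424 0.07529871] 0.03597892355839125
mark 0.04384297122191677 129.9949541596672
ptip 0.03456860611656337 4.03878613647642
pin 0.021589751332868196 2.2011099588319105
knob [[0.53091544 0.07201622 0.134     ]]
```

View pics/w1c.png

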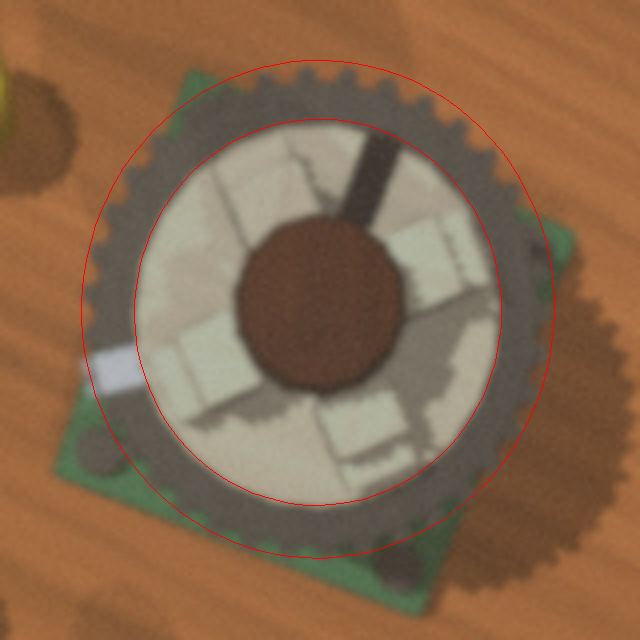

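Knob in the jaws is the dark one on the axis (axis ≈ (0.5325, 0.0745)). The dark spare at (180,93) and the yellow and green ones stand on the bench. The mark is at about 130° and the pointer at about 3.5°, so the ring is at ≈2.2 rad and has about 594° to go. I descend beside the ring, fingers half open.

```bash
python3 -m jog '[[0,0.65,3.9,0,0],[0,0,3.9,0,0],[0,0,3.9,0,0],[0,0,3.8,0,0],[1,0,0,0,0],[1,0,0,0,0],[0.8,0,0,0,0],[0,0,0,0,0]]'
python3 -m jog '[[0.2,0,0,0,0],[0.2,0,0,0,0],[0.2,0,0,0,0],[0.2,0,0,0,0],[0.2,0,0,0,0],[0.2,0,0,0,0],[0.1,0,0,0,0],[0,0,0,0,0]]'
python3 - <<'E'
from h import *
s=sensors.sense(); c=camera("wrist"); save("w2",c["frame"]); print(s["position"],s["contact_force"], (np.array([.5325,.0745,0])-s["position"])@s["tcp_rot"])
E
```

```text
time: 4.4
position: [0.4771, 0.0446, 0.0795]
tcp_rot: [[0.895, 0.446, 0.008], [0.446, -0.895, -0.0], [0.007, 0.004, -1.0]]
contact_force: [1.2, -0.4, 0.4]
width: 0.0427
time: 5.07
position: [0.4814, 0.0499, 0.0759]
tcp_rot: [[0.896, 0.445, -0.004], [0.445, -0.896, -0.0], [-0.004, -0.001, -1.0]]
contact_force: [-4.9, -1.3, 2.7]
width: 0.043
[0.48142503 0.04990436 0.07594594] [-4.94499575 -1.27241335  2.68521734] [0.0569583  0.00079939 0.07573966]
```

View pics/w2.png

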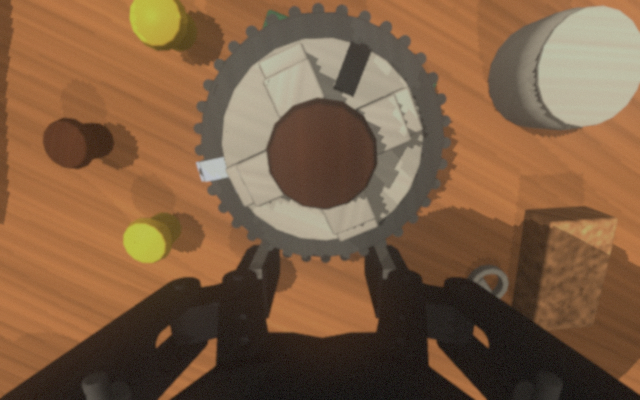

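```bash
cat > q.py <<'E'
from h import *
import sys
s=sensors.sense(); ax=np.array([.5325,.0745,0]); R=s["tcp_rot"]
print("t",s["time"],"rel",((ax-s["position"])@R*1e3).round(1)[:2],"z",s["position"][2].round(4),"yaw",np.degrees(np.arctan2(R[1,0],R[0,0])).round(1),"q6",s["joint_pos"][5].round(1),"F",(s["contact_force"]@R).round(1),"T",s["wrist_torque"].round(2),"w",s["width"].round(4))
if len(sys.argv)>1:
    c=camera("wrist"); save(sys.argv[1],c["frame"]); 
    b=[]; th=np.arange(0,360)
    for r in (.0405,.042,.0435,.045):
        p=proj(c,np.c_[ax[0]+r*np.cos(np.radians(th)),ax[1]+r*np.sin(np.radians(th)),0*th+.1],s).astype(np.float32)
        b.append(cv2.remap(c["frame"],p[:,:1],p[:,1:],cv2.INTER_LINEAR).reshape(-1,3).min(1))
    b=np.median(b,0); k=b>(b.max()+np.median(b))/2
    print("mark peak",b.max(),"ang",np.degrees(np.angle(np.sum(k*b*np.exp(1j*np.radians(th))))).round(1),"n",k.sum())
E
python3 q.py w3
python3 -m jog '[[0.01,0.34,0,-0.06,0],[0.01,0.34,0,-0.06,0],[0.01,0.34,0,-0.06,0],[0.01,0.34,0,-0.06,0],[0.01,0.34,0,-0.06,0],[0.01,0.34,0,-0.06,0],[0.01,0.34,0,-0.06,0],[0.01,0.34,0,-0.06,0]]'
python3 q.py w4
```

```text
time: 5.78
position: [0.4998, 0.0292, 0.0758]
tcp_rot: [[0.587, 0.81, -0.002], [0.81, -0.587, 0.0], [-0.001, -0.002, -1.0]]
contact_force: [-2.1, -0.2, -0.8]
width: 0.0426Traceback (most recent call last):
  File "q.py", line 4, in <module>
    print("t",s["time"],"rel",((ax-s["position"])@R*1e3).round(1)[:2],"z",s["position"][2].round(4),"yaw",np.degrees(np.arctan2(R[1,0],R[0,0])).round(1),"q6",s["joint_pos"][5].round(1),"F",(s["contact_force"]@R).round(1),"T",s["wrist_torque"].round(2),"w",s["width"].round(4))
                                                                                                                                                                                                                                                                ^^^^^^^^^^^^^^^^
AttributeError: 'float' object has no attribute 'round'
Traceback (most recent call last):
  File "q.py", line 4, in <module>
    print("t",s["time"],"rel",((ax-s["position"])@R*1e3).round(1)[:2],"z",s["position"][2].round(4),"yaw",np.degrees(np.arctan2(R[1,0],R[0,0])).round(1),"q6",s["joint_pos"][5].round(1),"F",(s["contact_force"]@R).round(1),"T",s["wrist_torque"].round(2),"w",s["width"].round(4))
                                                                                                                                                                                                                                                                ^^^^^^^^^^^^^^^^
AttributeError: 'float' object has no attribute 'round'
```

```bash
sed -i 's/s\["width"\].round(4)/round(s["width"],4)/' q.py; python3 q.py w4
```

```text
t 5.7833 rel [56.  0.] z 0.0758 yaw 54.1 q6 120.1 F [-1.4 -1.6  0.8] T [-0.09  0.38  0.01] w 0.0426
mark peak 178.0 ang 153.0 n 11
```

View pics/w4.png

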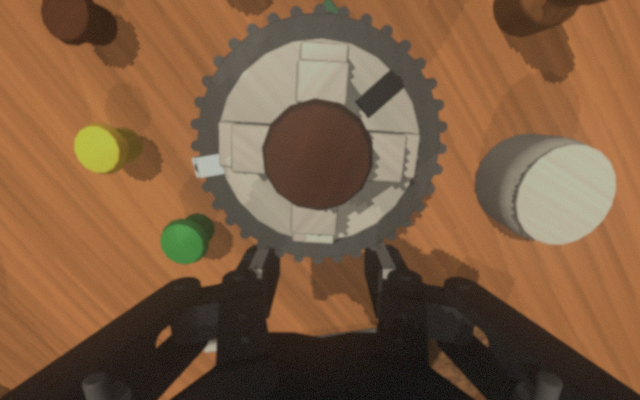

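```bash
python3 -m jog '[[0.08,0.5,0,-0.09,0],[0.06,0.6,0,-0.11,0],[0.06,0.68,0,-0.12,0],[0.06,0.68,0,-0.12,0],[0.06,0.68,0,-0.12,0],[0.06,0.68,0,-0.12,0],[0.05,0.68,0,-0.12,0],[0.05,0.68,0,-0.12,0]]'
python3 q.py w5
```

```text
time: 6.5
position: [0.5502, 0.0226, 0.0759]
tcp_rot: [[-0.29, 0.957, -0.002], [0.957, 0.29, 0.0], [0.001, -0.002, -1.0]]
contact_force: [-1.7, 1.0, 1.5]
width: 0.0426
t 6.5 rel [54.8 -1.8] z 0.0759 yaw 106.9 q6 67.1 F [ 1.4 -1.3 -1.5] T [0.18 0.38 0.04] w 0.0426
mark peak 182.5 ang -153.9 n 11
```

Ring follows with no slip. Continuing.

```bash
python3 -m jog '[[0.06,0.68,0,-0.12,0],[0.05,0.68,0,-0.12,0],[0.05,0.68,0,-0.12,0],[0.05,0.68,0,-0.12,0],[0.05,0.68,0,-0.12,0],[0.05,0.68,0,-0.12,0],[0.05,0.68,0,-0.12,0],[0.05,0.68,0,-0.12,0]]'
python3 q.py w6
python3 -m jog '[[0.05,0.68,0,-0.12,0],[0.05,0.68,0,-0.12,0],[0.05,0.68,0,-0.12,0],[0.05,0.68,0,-0.12,0],[0.05,0.68,0,-0.12,0],[0.05,0.68,0,-0.12,0],[0.05,0.68,0,-0.12,0],[0.05,0.68,0,-0.12,0]]'
python3 q.py w7
```

```text
time: 7.22
position: [0.5883, 0.0599, 0.0762]
tcp_rot: [[-0.95, 0.314, 0.0], [0.314, 0.95, 0.0], [-0.0, 0.0, -1.0]]
contact_force: [0.1, -0.9, -0.5]
width: 0.0425
t 7.2167 rel [57.6 -3.7] z 0.0762 yaw 161.7 q6 16.3 F [-0.3 -0.8  0.5] T [-0.04  0.03 -0.02] w 0.0425
mark peak 183.0 ang -110.5 n 12
time: 7.93
position: [0.5789, 0.1117, 0.0763]
tcp_rot: [[-0.803, -0.597, 0.0], [-0.597, 0.803, 0.0], [-0.0, -0.0, -1.0]]
contact_force: [0.2, 0.3, -0.5]
width: 0.0427
t 7.9333 rel [59.5 -2.1] z 0.0763 yaw -143.4 q6 -33.5 F [-0.3  0.1  0.5] T [ 0.05 -0.02 -0.03] w 0.0427
mark peak 194.5 ang -110.5 n 12
```

View pics/w7.png

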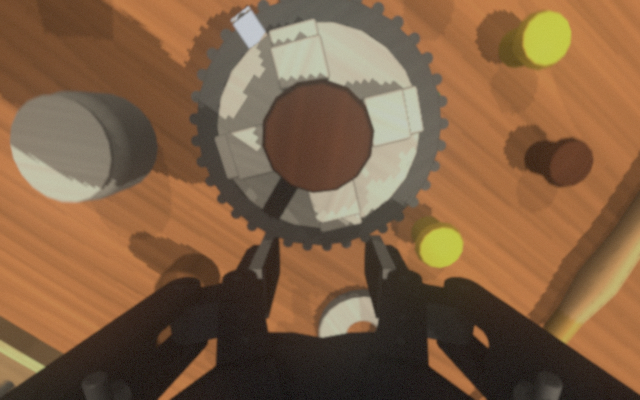

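```bash
cat > fit.py <<'E'
from h import *
def ringfit(c,s,g):
    # ring rim points: radial edge dark->bright outward at z=.1 along rays (upper half seen)
    f=c["frame"]; hsv=cv2.cvtColor(f,cv2.COLOR_RGB2HSV)
    m=((hsv[...,1]<70)&(hsv[...,2]>25)).astype(np.uint8)  # grey: ring+face, not wood
    P=[]
    for th in np.radians(np.arange(0,360,1)):
        rr=np.arange(.044,.056,.0002)
        X=np.c_[g[0]+rr*np.cos(th),g[1]+rr*np.sin(th),0*rr+.1]; p=np.rint(proj(c,X,s)).astype(int)
        ok=(p[:,0]>=0)&(p[:,0]<640)&(p[:,1]>=0)&(p[:,1]<235)
        if not ok.all(): continue
        v=m[p[:,1],p[:,0]]
        if v[:5].all() and not v[-8:].any(): P.append(X[np.argmin(v),:2])
    P=np.array(P)
    for _ in range(3):
        q=np.linalg.lstsq(np.c_[2*P,np.ones(len(P))],(P**2).sum(1),rcond=None)[0]; r=np.sqrt(q[2]+q[:2]@q[:2])
        e=abs(np.hypot(*(P-q[:2]).T)-r); P=P[e<2.2*e.mean()+1e-4]
    return q[:2],r,len(P)
if __name__=="__main__":
    s=sensors.sense(); c=camera("wrist"); g=np.array([.5325,.0745])
    for _ in range(2):
        g,r,n=ringfit(c,s,g); print(g.round(4),r.round(4),n)
    print("rel",((np.r_[g,0]-s["position"])@s["tcp_rot"]*1e3).round(1)[:2])
E
python3 fit.py
```

```text
[0.5315 0.0751] 0.0475 193
[0.5312 0.075 ] 0.0473 203
rel [59.9 -2. ]
```

```bash
sed -i 's/\.5325,\.0745/.532,.075/' q.py; python3 -m jog '[[0.2,-0.2,0,0,0],[0.2,0,0,0,0],[0.1,0.3,0,-0.06,0],[0.06,0.65,0,-0.12,0],[0.06,0.66,0,-0.12,0],[0.06,0.66,0,-0.12,0],[0.06,0.66,0,-0.12,0],[0.06,0.66,0,-0.12,0]]'
python3 q.py w8
```

```text
time: 8.7
position: [0.5471, 0.1284, 0.0765]
tcp_rot: [[-0.266, -0.964, 0.002], [-0.964, 0.266, 0.006], [-0.006, -0.0, -1.0]]
contact_force: [-0.7, 9.4, 0.4]
width: 0.0424
t 8.7 rel [56.   0.4] z 0.0765 yaw -105.4 q6 -69.8 F [-8.9  3.1 -0.4] T [ 1.97 -0.07 -0.26] w 0.0424
mark peak 145.0 ang -71.1 n 11
```

```bash
python3 -m jog '[[0.04,0.67,0,-0.12,0],[0.04,0.67,0,-0.12,0],[0.04,0.67,0,-0.12,0],[0.04,0.67,0,-0.12,0],[0.04,0.67,0,-0.12,0],[0.04,0.67,0,-0.12,0],[0.04,0.67,0,-0.12,0],[0.04,0.67,0,-0.12,0]]'
python3 q.py w9
```

```text
time: 9.42
position: [0.4948, 0.1171, 0.0763]
tcp_rot: [[0.638, -0.77, -0.001], [-0.77, -0.638, 0.005], [-0.004, -0.002, -1.0]]
contact_force: [-0.6, 7.4, -0.3]
width: 0.0425
t 9.4167 rel [56.5 -1.5] z 0.0763 yaw -50.3 q6 -125.6 F [-6.1 -4.2  0.3] T [1.45 0.31 0.11] w 0.0425
mark peak 199.0 ang -14.0 n 11
```

View pics/w9.png

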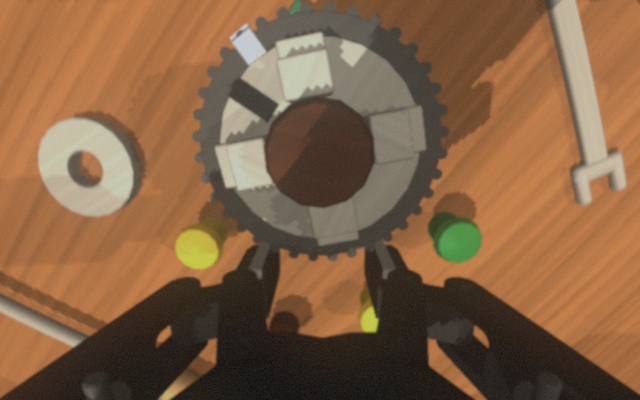

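Mark (248,45) is now just short of the pointer (254,99). Continuing to the end of the wrist range; this crosses 6.28 under contact.

```bash
python3 -m jog '[[0.04,0.65,0,-0.12,0],[0.04,0.67,0,-0.12,0],[0.04,0.67,0,-0.12,0],[0.04,0.67,0,-0.12,0],[0.04,0.67,0,-0.12,0],[0.04,0.67,0,-0.12,0],[0,0,0,0,0],[0,0,0,0,0]]'
python3 q.py w10
```

```text
time: 10.13
position: [0.4745, 0.0812, 0.0759]
tcp_rot: [[0.986, -0.168, -0.003], [-0.168, -0.986, 0.001], [-0.003, -0.001, -1.0]]
contact_force: [-4.4, 2.4, 1.0]
width: 0.0424
t 10.1333 rel [58.  -3.5] z 0.0759 yaw -9.7 q6 -170.2 F [-4.7 -1.6 -0.9] T [0.53 0.9  0.11] w 0.0424
mark peak 193.5 ang 30.0 n 11
```

View pics/w10.png

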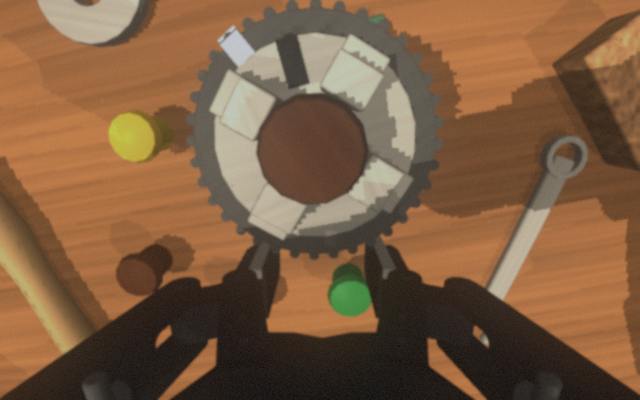

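First pass done: mark is past the pointer (first coming round), fingers in contact. Now back off, lift and unwind the wrist.

```bash
python3 -m jog '[[-1.2,0,0,0,0],[-2.4,0,0,0,0],[0,0,-3.5,0,0],[0,0,-3.5,0,0],[0,0,-1,0.125,0],[0,0,0,0.125,0],[0,0,0,0.125,0],[0,0,0,0.125,0]]'
python3 -m jog '[[0,0,0,0.125,0],[0,0,0,0.125,0],[0,0,0,0.125,0],[0,0,0,0.125,0],[0,0,0,0.125,0],[0,0,0,0.125,0],[0,0,0,0.125,0],[0,0,0,0.125,0]]' |tail -1
python3 -m jog '[[0,0,0,0.125,0],[0,0,0,0.125,0],[0,0,0,0.125,0],[0,0,0,0.125,0],[0,0,0,0.125,0],[0,0,0,0.125,0],[0,0,0,0.125,0],[0,0,0,0.125,0]]' |tail -1
python3 -m jog '[[0,0,0,0.125,0],[0,0,0,0.125,0],[0,0,0,0.125,0],[0,0,0,0.125,0],[0,0,0,0.125,0],[0,0,0,0.125,0],[0,0,0,0.125,0],[0,0,0,0.125,0]]' |tail -1
python3 -m jog '[[0,0,0,0.125,0],[0,0,0,0.125,0],[0,0,0,0.125,0],[0,0,0,0.125,0],[0,0,0,0.125,0],[0,0,0,0.125,0],[0,0,0,0.125,0],[0,0,0,0.125,0]]' |tail -1
python3 -m jog '[[0,0,0,0.125,0],[0,0,0,0.125,0],[0,0,0,0.125,0],[0,0,0,0.125,0],[0,0,0,0.125,0],[0,0,0,0.125,0],[0,0,0,0.125,0],[0,0,0,0.125,0]]' |tail -1
python3 q.py w11; python3 fit.py
```

```text
time: 10.85
position: [0.4419, 0.0867, 0.1571]
tcp_rot: [[0.78, -0.625, 0.003], [-0.625, -0.78, -0.001], [0.002, -0.001, -1.0]]
contact_force: [-0.3, -0.4, -0.1]
width: 0.0427
width: 0.0431
width: 0.0427
width: 0.0427
width: 0.0428
width: 0.0429
t 14.1833 rel [67.5 61. ] z 0.1565 yaw 34.8 q6 146.1 F [ 0.3  0.4 -0.2] T [-0.04  0.02 -0.02] w 0.0429
mark peak 181.0 ang 29.0 n 11
[0.5309 0.0769] 0.0486 301
[0.5309 0.0772] 0.0485 313
rel [68.1 58.2]
```

View pics/w11.png

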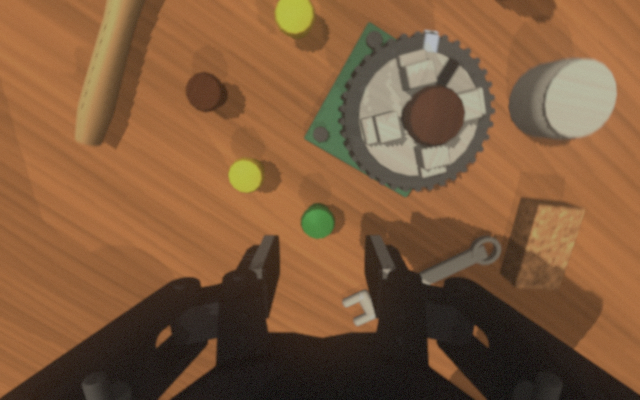

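```bash
python3 -m jog '[[0,0,0,0.12,0],[0,0,0,0.12,0],[0,0,0,0.12,0],[-0.3,1.7,0,0,0],[-0.3,1.7,0,0,0],[0,0,3.0,0,0],[0,0,3.0,0,0],[0,0,2.1,0,0]]'
python3 -m jog '[[0.8,0,0,0,0],[0.8,0,0,0,0],[0.8,0,0,0,0],[0,0,0,0,0],[0,0,0,0,0],[0,0,0,0,0],[0,0,0,0,0],[0,0,0,0,0]]'
python3 q.py w12;python3 fit.py
```

```text
time: 14.95
position: [0.4438, 0.0521, 0.0739]
tcp_rot: [[0.966, 0.257, 0.0], [0.257, -0.966, -0.0], [0.0, 0.0, -1.0]]
contact_force: [0.2, -0.3, 0.7]
width: 0.0427
time: 15.62
position: [0.4669, 0.059, 0.0757]
tcp_rot: [[0.966, 0.258, 0.0], [0.258, -0.966, 0.0], [0.0, 0.0, -1.0]]
contact_force: [-0.2, -0.5, 0.1]
width: 0.0427
t 15.6167 rel [67.   1.3] z 0.0757 yaw 14.9 q6 162.5 F [-0.3  0.5 -0.1] T [0.05 0.01 0.02] w 0.0427
mark peak 91.5 ang 34.5 n 2
[0.5319 0.0752] 0.0474 208
[0.5318 0.0752] 0.0474 206
rel [67.  1.]
```

```bash
python3 -m jog '[[0,-0.7,0,0.12,0],[0.3,0,0,0,0],[0.3,0,0,0,0],[0.2,0,0,0,0],[0.2,0,0,0,0],[0.15,0,0,0,0],[0,0,0,0,0],[0,0,0,0,0]]'
python3 q.py w13
```

```text
time: 16.38
position: [0.4763, 0.0672, 0.0751]
tcp_rot: [[0.99, 0.141, -0.001], [0.141, -0.99, 0.0], [-0.001, -0.0, -1.0]]
contact_force: [-1.2, -0.6, 1.2]
width: 0.0428
t 16.3833 rel [56.3  0.1] z 0.0751 yaw 8.1 q6 170.4 F [-1.3  0.4 -1.2] T [-0.03  0.26  0.03] w 0.0428
mark peak 190.5 ang 30.0 n 11
```

View pics/w13.png

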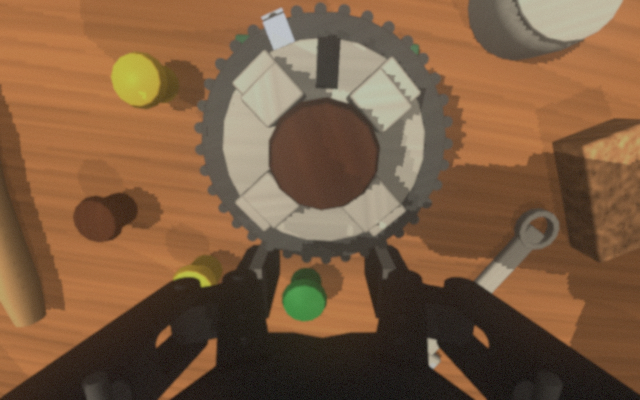

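```bash
python3 -m jog '[[0.1,0.2,0,-0.04,0],[0.1,0.55,0,-0.1,0],[0.07,0.67,0,-0.12,0],[0.06,0.67,0,-0.12,0],[0.06,0.67,0,-0.12,0],[0.06,0.67,0,-0.12,0],[0.06,0.67,0,-0.12,0],[0.06,0.67,0,-0.12,0]]'
python3 q.py w14
```

```text
time: 17.1
position: [0.5016, 0.0284, 0.0747]
tcp_rot: [[0.535, 0.845, -0.006], [0.845, -0.535, -0.001], [-0.004, -0.004, -1.0]]
contact_force: [-6.8, -2.4, 3.4]
width: 0.0423
t 17.1 rel [56.   1.1] z 0.0747 yaw 57.7 q6 116.5 F [-5.6 -4.5 -3.4] T [-0.49  1.31  0.14] w 0.0423
mark peak 183.0 ang 78.0 n 11
```

```bash
python3 -m jog '[[0.05,0.68,0,-0.12,0],[0.05,0.68,0,-0.12,0],[0.05,0.68,0,-0.12,0],[0.05,0.68,0,-0.12,0],[0.05,0.68,0,-0.12,0],[0.05,0.68,0,-0.12,0],[0.05,0.68,0,-0.12,0],[0.05,0.68,0,-0.12,0]]'
python3 q.py w15
```

```text
time: 17.82
position: [0.5562, 0.0249, 0.0747]
tcp_rot: [[-0.385, 0.923, -0.002], [0.923, 0.385, -0.0], [0.0, -0.002, -1.0]]
contact_force: [-1.6, -0.1, -0.8]
width: 0.0427
t 17.8167 rel [55.5 -2.9] z 0.0747 yaw 112.7 q6 61.7 F [ 0.5 -1.5  0.8] T [0.05 0.35 0.01] w 0.0427
mark peak 182.5 ang 134.1 n 11
```

```bash
python3 -m jog '[[0.15,0.5,0,-0.12,0],[0.12,0.62,0,-0.12,0],[0.1,0.62,0,-0.12,0],[0.08,0.65,0,-0.12,0],[0.08,0.65,0,-0.12,0],[0.07,0.65,0,-0.12,0],[0.06,0.66,0,-0.12,0],[0.06,0.66,0,-0.12,0]]'
python3 q.py w16
```

```text
time: 18.53
position: [0.5852, 0.0654, 0.075]
tcp_rot: [[-0.976, 0.216, 0.0], [0.216, 0.976, -0.001], [-0.001, -0.001, -1.0]]
contact_force: [-0.4, -1.9, -1.6]
width: 0.0424
t 18.5333 rel [54.1 -2.1] z 0.075 yaw 167.5 q6 11.1 F [ 0.  -2.   1.6] T [-0.36  0.05  0.03] w 0.0424
mark peak 183.5 ang -173.0 n 11
```

```bash
python3 -m jog '[[0.15,0.58,0,-0.12,0],[0.1,0.62,0,-0.12,0],[0.08,0.65,0,-0.12,0],[0.08,0.65,0,-0.12,0],[0.07,0.66,0,-0.12,0],[0.06,0.66,0,-0.12,0],[0.06,0.66,0,-0.12,0],[0.06,0.66,0,-0.12,0]]'
python3 q.py w17
```

```text
time: 19.25
position: [0.5695, 0.1136, 0.0754]
tcp_rot: [[-0.738, -0.674, 0.003], [-0.674, 0.738, -0.0], [-0.002, -0.002, -1.0]]
contact_force: [1.4, -1.5, -1.5]
width: 0.0427
t 19.25 rel [53.9 -3. ] z 0.0754 yaw -137.6 q6 -39.0 F [-0.  -2.1  1.5] T [-0.21 -0.38  0.01] w 0.0427
mark peak 195.5 ang -145.9 n 17
```

View pics/w17.png

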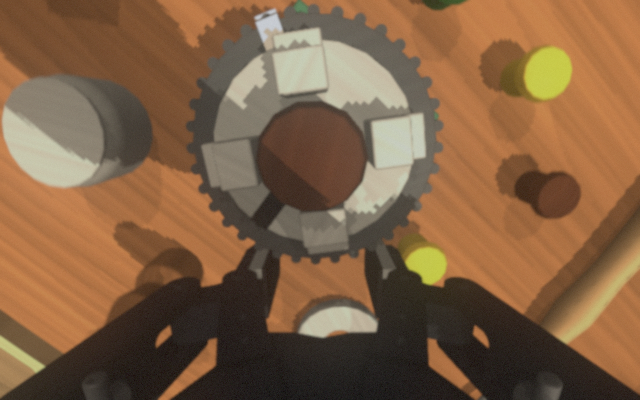

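Mark is at (270,28), about 244° (the script's number was pulled by a jaw). About 120° to go.

```bash
python3 -m jog '[[0.12,0.58,0,-0.12,0],[0.08,0.62,0,-0.12,0],[0.08,0.65,0,-0.12,0],[0.08,0.65,0,-0.12,0],[0.07,0.66,0,-0.12,0],[0.06,0.66,0,-0.12,0],[0.06,0.66,0,-0.12,0],[0.06,0.66,0,-0.12,0]]'
python3 q.py w18
```

```text
time: 19.97
position: [0.5211, 0.1284, 0.0757]
tcp_rot: [[0.128, -0.992, 0.003], [-0.992, -0.128, 0.002], [-0.001, -0.003, -1.0]]
contact_force: [3.3, 0.5, -1.4]
width: 0.0429
t 19.9667 rel [54.5 -3.8] z 0.0757 yaw -82.6 q6 -92.1 F [-0.1 -3.4  1.4] T [ 0.25 -0.42  0.03] w 0.0429
mark peak 145.0 ang -62.5 n 10
```

View pics/w18.png

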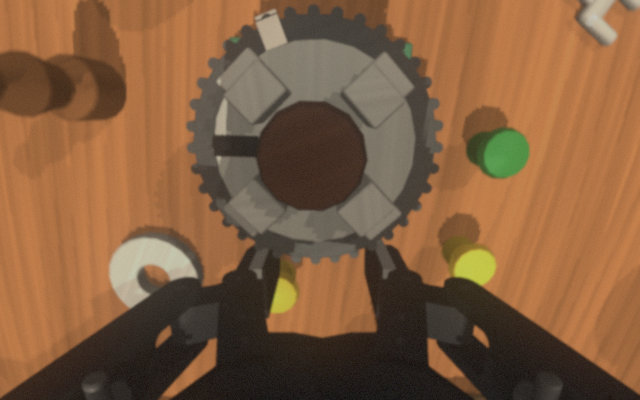

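Mark (270,30), pointer (237,146): about 67° left.

```bash
python3 -m jog '[[0.08,0.62,0,-0.12,0],[0.08,0.64,0,-0.12,0],[0.08,0.65,0,-0.12,0],[0.07,0.66,0,-0.12,0],[0.06,0.66,0,-0.12,0],[0.06,0.66,0,-0.12,0],[0.06,0.66,0,-0.12,0],[0.06,0.66,0,-0.12,0]]'
python3 q.py w19
```

```text
time: 20.68
position: [0.4806, 0.097, 0.0758]
tcp_rot: [[0.885, -0.465, 0.002], [-0.465, -0.885, 0.001], [0.001, -0.002, -1.0]]
contact_force: [1.1, 1.8, 1.1]
width: 0.0427
t 20.6833 rel [55.6 -4.3] z 0.0758 yaw -27.7 q6 -150.3 F [ 0.2 -2.1 -1.1] T [ 0.28 -0.37  0.02] w 0.0427
mark peak 195.0 ang 29.6 n 33
```

View pics/w19.png

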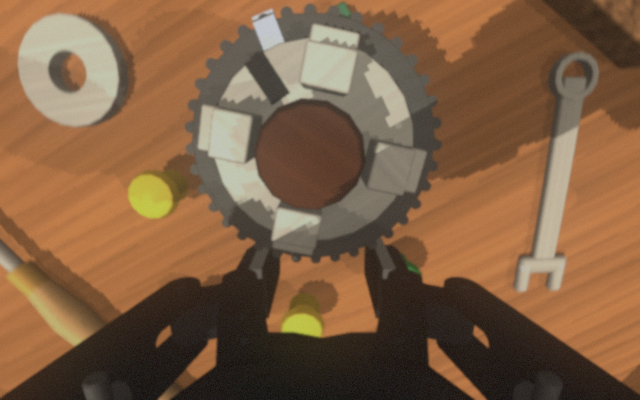

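Mark (268,29) is about 13° short of the pointer (268,78). Two more rows, then back off.

```bash
python3 -m jog '[[0.06,0.64,0,-0.12,0],[0.06,0.6,0,-0.11,0],[0,0,0,0,0],[0,0,0,0,0],[0,0,0,0,0],[0,0,0,0,0],[0,0,0,0,0],[0,0,0,0,0]]'
python3 q.py w20
```

```text
time: 21.4
position: [0.476, 0.0853, 0.0752]
tcp_rot: [[0.968, -0.251, -0.0], [-0.251, -0.968, 0.0], [-0.0, 0.0, -1.0]]
contact_force: [0.2, -0.0, -0.5]
width: 0.0425
t 21.4 rel [56.8 -4.1] z 0.0752 yaw -14.5 q6 -164.8 F [ 0.2 -0.   0.5] T [-0.05  0.01  0.05] w 0.0425
mark peak 194.0 ang 62.9 n 49
```

View pics/w20.png

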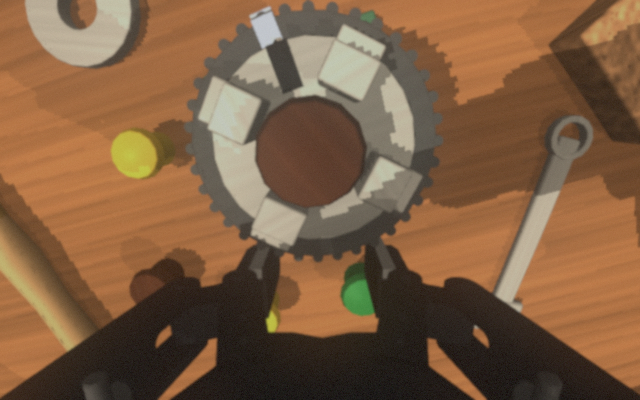

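The mark (266,28) is in line with the pointer (285,65), within about 2°. Backing off and lifting.

```bash
python3 -m jog '[[-1,0,0,0,0],[-2,0,0,0,0],[-2,0,0,0,0],[0,0,-3.5,0,0],[0,0,-3.5,0,0],[0,0,-3,0,0],[0,0,0,0,0],[0,0,0,0,0]]'
python3 q.py w21; python3 - <<'E'
from h import *
c=camera("scene"); f=cv2.resize(c["frame"][130:290,200:420],(770,560),interpolation=cv2.INTER_CUBIC); save("s_end",f)
E
```

```text
time: 22.12
position: [0.4284, 0.0979, 0.1771]
tcp_rot: [[0.968, -0.25, 0.004], [-0.25, -0.968, 0.0], [0.004, -0.001, -1.0]]
contact_force: [0.2, 0.2, -1.1]
width: 0.043
t 22.1167 rel [105.4  -3.5] z 0.1771 yaw -14.5 q6 -163.2 F [ 0.1 -0.3  1.1] T [0.04 0.02 0.05] w 0.043
mark peak 126.0 ang 48.5 n 22
```

View pics/w21.png

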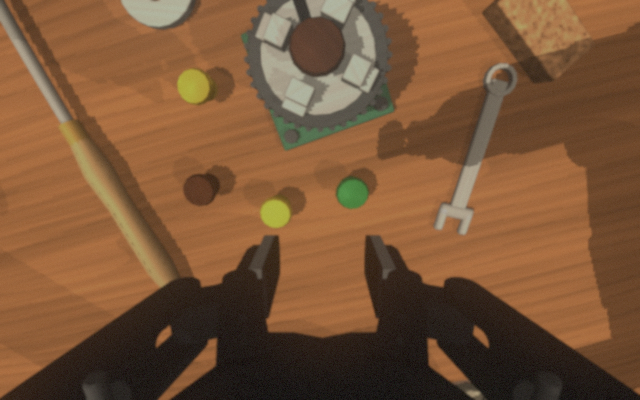

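View pics/s_end.png

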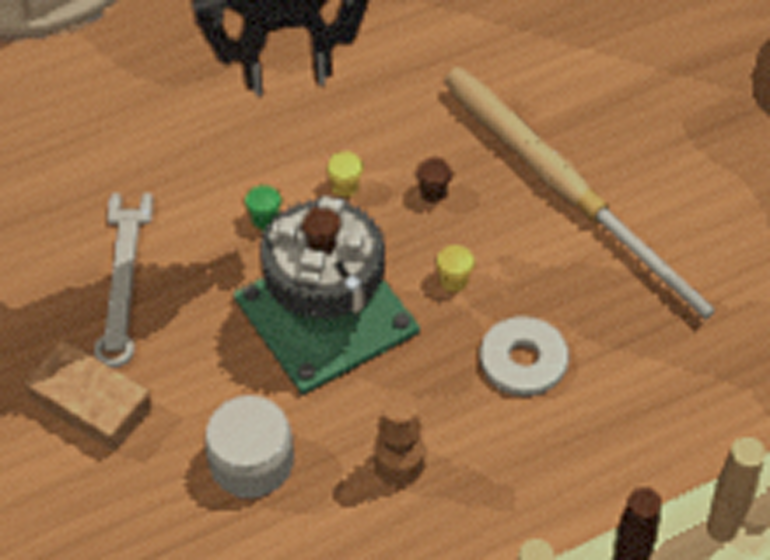

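The scene view shows the mark (353,283) in line with the pointer (347,272). The knob is upright on the axis, the bystanders are in place and the hand is clear. Handing in.

```bash
python3 -m jog '[[0,0,0,0,0],[0,0,0,0,0],[0,0,0,0,0],[0,0,0,0,0],[0,0,0,0,0],[0,0,0,0,0],[0,0,0,0,0],[0,0,0,0,0]]'; python3 -c "
from workcell import ctrl
print(ctrl.job_done())"
```

```text
time: 22.88
position: [0.4276, 0.0976, 0.1753]
tcp_rot: [[0.968, -0.25, -0.0], [-0.25, -0.968, 0.0], [-0.0, -0.0, -1.0]]
contact_force: [0.2, 0.3, 0.9]
width: 0.0427
the job is handed in; nothing more can be done
None
```

I turned the ring anticlockwise with the two half-open fingertips nested against its ribs, in two passes round the chuck with one wrist unwind between them. From about 2.2 rad, the mark passed the pointer once, with fingertip contact forces around 5 N read on either side of the crossing. It came round again and now stands at the pointer. I handed the job in at 22.9 s.

**Last checks:**
- In the wrist view just before backing off, the mark was in line with the pointer to within about 2°. After backing off, the scene view agreed.
- The wooden knob stood upright on the axis and the bystanders looked unmoved.
- The hand was about 10 cm from the axis and clear of the chuck.

**What went wrong or disagreed:**
- Midway through the first pass the fingers drifted about 3 mm off the ring and lost contact for one call. I re-centred them and carried on, and the ring had not moved in the meantime.
- My automatic mark-angle reading was thrown off several times by the bright jaws or by the mark being at the edge of the picture, including in the last views. For the last part of the second pass I read the mark mostly from the pictures; the final angle was read there alone.

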